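# Slide the pencil box shut under the riser shelf and turn its catch

### The job

The pencil box on the mat stands half under the low wooden riser shelf with its lid slid open; pull the lid by its red tab towards the box's near end until it is fully home against its stop. Then turn the brass catch clockwise past its click until it lies right across the lid, and let go. Do not turn the catch before the lid is home, do not bump the riser shelf, and leave the egg cup, stopwatch, tin and slate where they are.

Things in the scene. Friction and masses are not known exactly. Their poses are not given: they have to be found in the camera images.
- pencil_box: Fixed wooden box 260 mm long (own x), 100 wide, 58 high, on a blue 5 mm mat. Origin: centre of its underside. Own +x points away from the robot, to the end under the shelf; the near end wall (own x -130 to -122 mm) is the lid's stop. A wooden block 50 x 46 x 62 mm high at own x -125, y -75 mm (right of the near end) carries the catch.
- lid (a joint): How far the lid stands open, m: 0 = home against the near end wall, up to 0.115 = slid away along the box's own +x. Starts 0.075 to 0.105. Pale board 252 x 82 x 8 mm in grooves, its top 58 mm above the box's underside; about 3 N of friction, it stays where it is left.
- lid_grip (a point): Grip point of the lid's red upright tab, axes as the box: tab 36 mm long (x), 22 thick (y), standing 52 mm above the lid; the point is centred, 36 mm above the lid, 16 below the tab's top. At box x -60 mm when the lid is home. While open the tab is 15 to 45 mm behind the shelf's front edge: the tool must lean back about 30 degrees towards the box's near end.
- catch (a joint): Angle of the brass turn catch, rad: 0 = open (tongue towards the near end, beside the lid), 1.31 (75 degrees) = tongue square across the lid. Grows clockwise seen from above. A sprung detent resists from 0.4 rad with about 0.1 N m (let go early, it springs back), is passed at 0.75 rad and snaps on to 1.1; then free to the end stop.
- catch_grip (a point): Grip point of the catch's upright brass wing, on its vertical turning axis, 90 mm above the box's underside (box x -125, y -75 mm). Wing 56 mm long (own x, also the tongue's direction, turning with it), 12 thick (own y), 36 tall, top 12 mm above this point. Below it a flat tongue reaches 57 mm along own +x, 62 to 66 mm above the box's underside.
- riser: Fixed dark riser shelf over the far half of the box. Origin: on the mat under the middle of its near edge; own x away from the robot. Top 150 mm deep (own x 0 to 150), 356 wide, solid boards beside an open grid of steel rods 120 mm wide in the middle; underside 285 and top 301 mm above the origin; side panels 16 mm thick at own y +-170 mm. Front edge over the box's middle.
- egg_cup: Green ceramic egg cup with chalk, 56 mm wide, 62 mm high (chalk to 102 mm), standing loose on the riser shelf. Origin: centre of its foot. To be left alone.
- stopwatch: Black plastic stopwatch, 64 mm disc, 18 mm high with side button, lying loose on the riser shelf. Origin: centre of its underside. To be left alone.
- tin: Round steel sharpening tin, 78 mm wide, 43 mm high, loose on the mat beside the box. Origin: centre of its underside. To be left alone.
- slate: Slate in a wooden frame lying flat, 180 x 130 x 12 mm, loose on the mat beside the box. Origin: centre of its underside. To be left alone.

How it is judged:
By the outcome, as a careful person would: the job done as asked, in the order asked, and still so for the second after the job is handed in, with the robot touching nothing.
It also fails if it takes over 58 s, if anything falls off the work surface, if the arm or the gripper's body presses on something with over 40 N, if the wrist force passes 120 N, or if a joint passes its speed limit or range.

### The arm

A 6-joint arm with a two-finger parallel gripper is mounted at the origin on the work surface. World frame = base frame: x ahead of the robot, y to its left, z up, the work surface at z = 0. Lengths are in m, angles in rad, forces in N, time in s.
With the tool pointing down it reaches from about 0.3 to 1 m from the base axis. Payload 5.1 kg.
Tool frame: the origin (TCP) lies at the very end of the fingers, on their centre line; the grasp point (between the pads) lies 19 mm behind it; z points along the fingers, y is the line along which they close (so a half turn about z gives the same grasp; the last joint's range is limited). The gripper opens to 95 mm and grips with 3 to 60 N. Pads are 20 mm wide; open, the fingers measure 119 mm over their backs; the gripper's body (75 mm by 180 mm) begins 59 mm behind the grasp point.
Start: joints at [-1.409, 0.124, 1.65, -0, 1.367, -0.083], TCP at [0.158, -0.631, 0.215] pointing down, gripper open.
Joint ranges: [-2.61, 2.61], [-1.02, 2.33], [0.03, 2.71], [-1.35, 4.49], [0.32, 2.68], [-2.91, 2.91]. Speed limits (rad/s): [2.57, 2.57, 3.14, 3.14, 3.14, 3.14].

### API

Orientations are given as a unit quaternion [w, x, y, z].
In Python, from bench import goto, servo_line, move_joints, open_jaws, grasp, sleep, inverse_kinematics, camera, PlanningError, hand_in, read_time_s, read_q, read_qd, read_tau, read_tcp_pos, read_orientation, read_force, read_moment, read_width, read_finger_force gives the robot as it stands. The module is installed in compiled form; this text tells all that it offers. Calls block until the motion is done:
- goto(position, orientation): joint-space move of the TCP to a pose.
- servo_line(position, frame=None, max_speed=0.15, contact_N=None): straight line of the TCP; frame=None keeps the orientation; max_speed is the mean speed in m/s. With contact_N (N) it stops when the force on the tool has changed by that much, and returns True; else False.
- move_joints(angles): joint-space move.
- open_jaws() and grasp(): open the fingers fully, or close them until they stop; the grip force is fixed at half the most.
- sleep(seconds).
- inverse_kinematics(position, orientation): joint angles nearest the present ones, or None.
- camera(name): name is "scene" or "top" or "wrist"; returns a dict with "image" (420x560x3 uint8, red, green, blue), "K" (3x3 intrinsics, pixels), "distortion" ([k1, k2, p1, p2, k3] as OpenCV has them; the pictures are not rectified), "R" (3x3) and "t" (3): a world point X has camera coordinates R X + t. Camera axes: x right, y down, z forward; pixel columns grow to the right and rows downward; lengths in m; the calibration is good to about 2 mm. A picture is of the moment at which its call begins. There is no depth.
A pose or a line that the arm cannot do raises PlanningError and nothing moves.
- hand_in(): hands the job in; it is judged then, once.
Readings, each from a call of its own:
- read_time_s(): time.
- read_q(): joint angles.
- read_qd(): joint speeds.
- read_tau(): joint torques, N m.
- read_tcp_pos(): TCP position.
- read_orientation(): TCP orientation.
- read_force(): force on the tool from outside, world axes, zero at the start.
- read_moment(): the same for the moment, N m.
- read_width(): finger opening in m.
- read_finger_force(): force on a finger pad.
Only numpy, scipy, OpenCV 4.12 (cv2) and the standard library are available. Lean on these libraries where they do the work, as an engineer would, in place of code of your own. Each camera call takes 0.05 s, during which the arm holds its last target. There are 200 camera calls.

## Working session

There is one attempt and no reset: what is moved stays moved. The work goes in short steps, each a Python script; the robot and the scene stay as the last script left them, time stands still between calls to the robot, and variables do not carry over. Pictures are saved under pics/ and viewed, at most 10 in all, crops included, and the job is handed in when it is done.

```bash
mkdir -p pics
cat > h.py <<'E'
import numpy as np, cv2
from bench import *
def snap(n,f):
    c=camera(n); cv2.imwrite('pics/'+f,c['image'][:,:,::-1]); np.savez('pics/'+f[:-4]+'.npz',**c); return c
def ray(c,u,v):
    p=cv2.undistortPoints(np.array([[[u,v]]],float),np.array(c['K']),np.array(c['distortion']))[0,0]
    R=np.array(c['R']);t=np.array(c['t']); return -R.T@t, R.T@np.array([p[0],p[1],1])
def onz(c,u,v,z):
    o,d=ray(c,u,v); return o+d*(z-o[2])/d[2]
def tri(rs):
    A=0;b=0
    for o,d in rs:
        d=d/np.linalg.norm(d);P=np.eye(3)-np.outer(d,d);A=A+P;b=b+P@o
    X=np.linalg.solve(A,b); return X,[np.linalg.norm(np.cross(X-o,d/np.linalg.norm(d))) for o,d in rs]
def proj(c,X):
    R=np.array(c['R']);return cv2.projectPoints(np.array(X,float).reshape(-1,3),cv2.Rodrigues(R)[0],np.array(c['t'],float),np.array(c['K']),np.array(c['distortion'],float))[0].reshape(-1,2)
E
python3 - <<'E'
from h import *
for n in ['scene','top']:
    c=snap(n,n+'0.png'); print(n,-np.array(c['R']).T@np.array(c['t']),np.array(c['R'])[2])
print(read_time_s(),read_orientation())
E
```

```text
scene [1.37974384 0.16640774 0.95059827] [-0.71240756 -0.11064021 -0.69298933]
top [0.40928969 0.0438057  1.14275485] [ 0.23563062 -0.02577417 -0.97150085]
0.1 [-9.23980772e-04  9.92520263e-01  1.22076495e-01 -5.32603696e-05]
```

View pics/scene0.png

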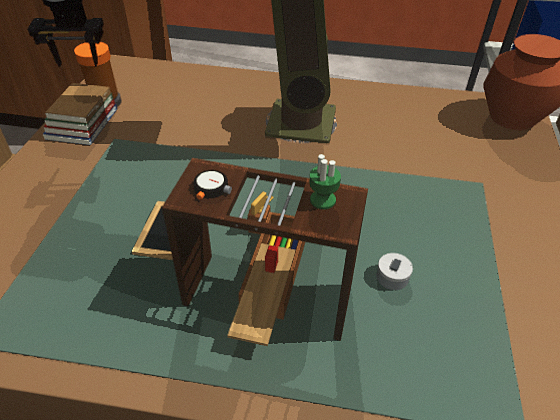

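View pics/top0.png

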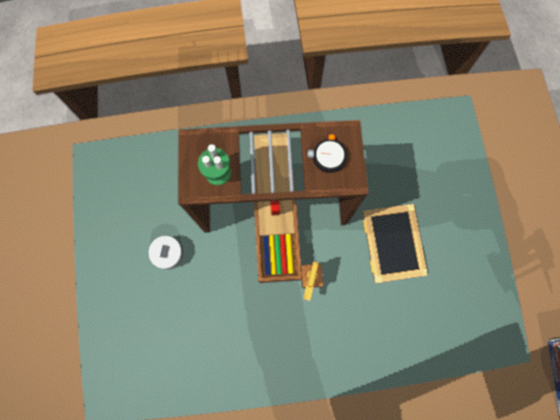

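The scene view shows the riser, with the red tab at (272,257) below its front edge. In the top view the box mouth spans columns 258-300 and rows 200-280, the tab is at (275,208), the brass wing at (312,281) and the riser front edge near row 200. Next I'll zoom in on the top view.

Run:
```python
import cv2
i=cv2.imread('pics/top0.png');cv2.imwrite('pics/c1.png',cv2.resize(i[185:305,235:345],None,fx=5,fy=5,interpolation=cv2.INTER_CUBIC))
i=cv2.imread('pics/scene0.png');cv2.imwrite('pics/c2.png',cv2.resize(i[150:350,160:370],None,fx=3,fy=3,interpolation=cv2.INTER_CUBIC))
```

```text
(no output)
```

View pics/c1.png

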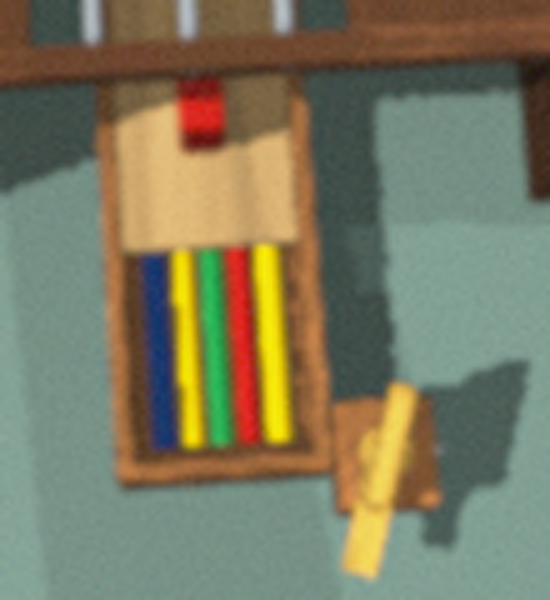

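View pics/c2.png

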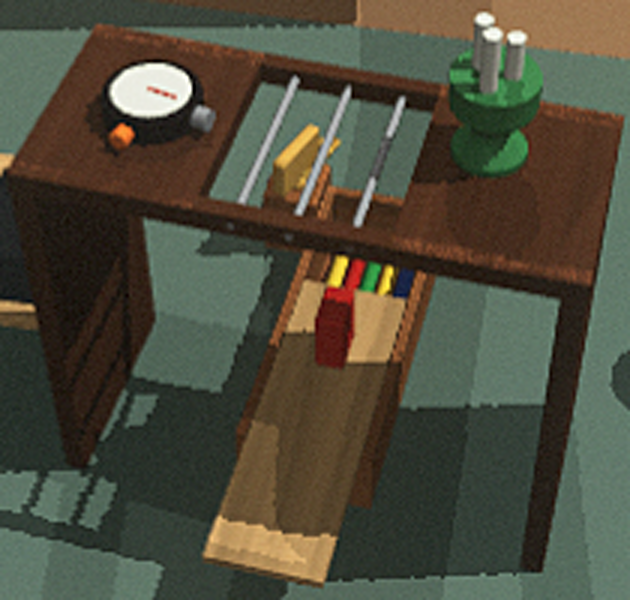

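The crop gives the box-top near corners at about (119,485) and (331,470). The tab top is around (202,98), with the lid's near edge near crop row 250. The catch block's corners are (335,402), (432,395), (438,505) and (340,512), and the riser's lower front edge is visible at row 75-50.

```bash
cat > m.py <<'E'
from h import *
T=dict(np.load('pics/top0.npz'));S=dict(np.load('pics/scene0.npz'))
def ct(x,y,z): return onz(T,235+x/5-.4,185+y/5-.4,z)
def cs(x,y): return ray(S,160+x/3-.33,150+y/3-.33)
def rt(x,y): return ray(T,235+x/5-.4,185+y/5-.4)
nl=ct(119,485,.063);nr=ct(331,470,.063);fl=ct(98,90,.063);fr=ct(302,90,.063)
print('corners',nl,nr,fl,fr,np.linalg.norm(nl-nr))
print('yaw',[np.degrees(np.arctan2(*(a-b)[[1,0]])) for a,b in((fl,nl),(fr,nr))],np.degrees(np.arctan2(*(nl-nr)[[1,0]]))-90)
b=np.mean([ct(x,y,.067) for x,y in((335,402),(432,395),(438,505),(340,512))],0);print('block',b)
print('lid near edge',ct(125,250,.063),ct(297,240,.063))
for c,n in((T,'t'),(S,'s')):
    h=cv2.cvtColor(c['image'],cv2.COLOR_RGB2HSV);m=((h[...,0]<6)|(h[...,0]>174))&(h[...,1]>190)&(h[...,2]>70)
    k,l,st,ce=cv2.connectedComponentsWithStats(m.astype(np.uint8));print(n,[(list(map(int,st[i])),ce[i]) for i in range(1,k) if st[i,4]>15])
# riser: top-front edge in scene = far side; corners
pt=lambda u,v,z:onz(S,u,v,z)
print('tab top corners (top view)',[ct(x,y,.115)for x,y in((181,80),(222,80),(222,122),(183,124))])
# riser top z=.306 corners in top view
for u,v in((179,130),(360,122),(367,193),(180,204)): print('riser top',onz(T,u,v,.306))
for x,y in((100,27),(622,117),(590,283),(15,170)): o,d=cs(x,y);print('riser S',o+d*(.306-o[2])/d[2])
E
python3 m.py
```

```text
corners [0.49898556 0.08759272 0.063     ] [ 0.49310614 -0.01021694  0.063     ] [0.68661767 0.07503087 0.063     ] [ 0.67382997 -0.0216544   0.063     ] 0.09798620733659413
yaw [np.float64(-3.8302013518027676), np.float64(-3.621248066353689)] -3.43995706635107
block [ 0.497011   -0.03631561  0.067     ]
lid near edge [0.60787663 0.07152679 0.063     ] [ 0.60204352 -0.00933568  0.063     ]
t [([271, 201, 9, 13, 96], array([275.14583333, 207.05208333])), ([281, 235, 6, 39, 150], array([283.23333333, 254.16      ]))]
s [([268, 236, 14, 30, 108], array([275.57407407, 246.75      ])), ([265, 251, 11, 21, 126], array([269.32539683, 261.1031746 ]))]
tab top corners (top view) [array([0.6729626 , 0.03547359, 0.115     ]), array([0.67051374, 0.01696346, 0.115     ]), array([0.65102952, 0.01950551, 0.115     ]), array([0.6524217, 0.0371523, 0.115    ])]
riser top [0.78855956 0.19691651 0.306     ]
riser top [ 0.75826643 -0.1551774   0.306     ]
riser top [ 0.61499018 -0.14302677  0.306     ]
riser top [0.63976215 0.20589568 0.306     ]
riser S [ 0.61590752 -0.14063472  0.306     ]
riser S [0.64096645 0.21006888 0.306     ]
riser S [0.78637788 0.199723   0.306     ]
riser S [ 0.75851303 -0.14988724  0.306     ]
```

Measurements agree: box yaw is about -3.7°, origin (0.626, 0.030), catch axis predicted within 1 mm of the measured block, lid open about 0.102, and tab 42 mm behind the shelf edge. Moving to the staging pose.

```bash
cat >> h.py <<'E'
from scipy.spatial.transform import Rotation as Ro
yaw=np.radians(-3.7);u=np.array([np.cos(yaw),np.sin(yaw),0]);v=np.array([-u[1],u[0],0]);O=np.array([.6258,.0303,.005])
def bx(x,y,z): return O+x*u+y*v+np.array([0,0,z])
def quat(Z,Y):
    q=Ro.from_matrix(np.c_[np.cross(Y,Z),Y,Z]).as_quat(); return [q[3],*q[:3]]
th=np.radians(32);Z=np.sin(th)*u-np.cos(th)*np.array([0,0,1.])
QL=quat(Z,-v); G=bx(.043,0,.094)+.019*Z
E
python3 - <<'E'
from h import *
print(G,[inverse_kinematics(G,quat(Z,s*v)) for s in(1,-1)])
goto([.2,-.38,.36],read_orientation()); goto([.40,.04,.36],QL); goto(G-.16*Z,QL)
print(read_q(),read_time_s(),read_tcp_pos()); c=snap('wrist','w0.png')
print(proj(c,[bx(.043,0,.11),bx(.025,.011,.11),bx(.025,-.011,.11)]))
E
```

```text
[0.67875785 0.02687537 0.08288709] [array([-0.03195982,  0.03102395,  2.06622803, -0.03698146,  0.48635695,
       -1.51043608]), array([-0.03195982,  0.03102395,  2.06622803, -0.03698146,  0.48635695,
        1.63115657])]
[-0.02637185 -0.33354337  2.13843889 -0.02940049  0.77754771  1.62473937] 3.8667 [0.59448147 0.03191015 0.21962018]
[[281.06846181 199.06620572]
 [269.7538135  216.62705304]
 [292.42870248 216.59224304]]
```

View pics/w0.png

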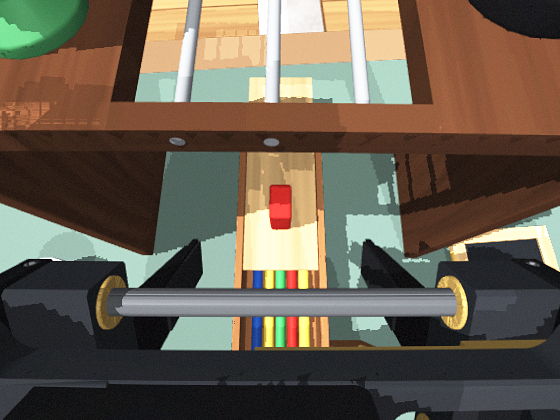

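The wrist view shows the tab at columns 269-292, exactly as predicted laterally, with its front about row 212 against a predicted 216. The fingers straddle it symmetrically, so I'll advance, grasp and pull.

Run:
```python
from h import *
r=servo_line(G,max_speed=.08,contact_N=8); print(r,read_tcp_pos()-G)
if not r:
    grasp(); print('w',read_width(),read_force(),read_finger_force())
    r=servo_line(G-.125*u,max_speed=.04,contact_N=18)
    print(r,'moved',(read_tcp_pos()-G)@u,read_width(),read_force(),read_time_s())
    c=snap('top','t1.png');cv2.imwrite('pics/t1c.png',cv2.resize(c['image'][185:305,235:345,::-1],None,fx=5,fy=5,interpolation=cv2.INTER_CUBIC))
```

```text
False [1.46100463e-04 2.13962474e-05 5.26453940e-04]
w 0.02209052025913886 [ 0.76146053  3.9989641  -0.08103673] 30.00049263238907
True moved -0.10014270391858887 0.02220320068793851 [1.97574239 1.31018636 1.52488218] 9.4083
```

Run:
```python
from h import *
p=read_tcp_pos()
r=servo_line(p-.008*u,max_speed=.02,contact_N=22)
print(r,'moved',(read_tcp_pos()-p)@u,(read_tcp_pos()-G)@u,read_force())
open_jaws(); print(read_force(),read_width())
servo_line(read_tcp_pos()-.12*Z,max_speed=.12)
c=snap('wrist','w1.png'); print(read_time_s())
c=snap('top','t2.png')
print(proj(c,[bx(-.078,.011,.11),bx(-.078,-.011,.11)]))
for yy in (.03,-.03): print(proj(dict(np.load('pics/w1.npz')),[bx(-.122,yy,.058)]))
```

```text
True moved -0.00013677086292640035 -0.10029667503913078 [ 2.9960191   0.29736177 -0.0148943 ]
[-0.68399693 -0.46544915 -0.24590143] 0.09528318025221702
12.1333
[[272.98604478 255.07779654]
 [282.88659952 254.42631355]]
[[251.58789456 288.22313102]]
[[314.20653569 288.19478602]]
```

View pics/w1.png

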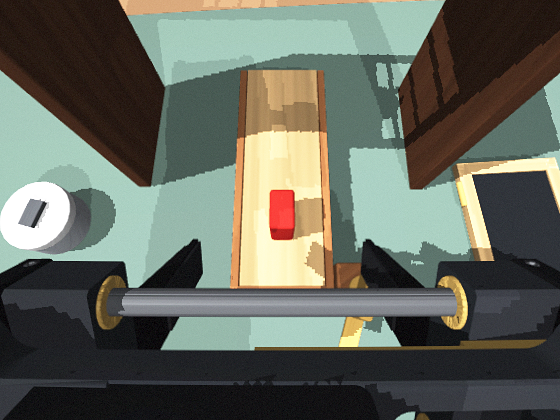

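The lid now fills the box to its far end at row 70, and the second pull met a rigid stop, so it is home. Next is the catch.

Run:
```python
from h import *
D=np.array([0,0,-1.]);P=bx(-.125,-.075,.094)+.019*D
def Q(a,s):
    t=yaw+a; return quat(D,s*np.array([np.cos(t),np.sin(t),0]))
best=None
for s in(1,-1):
    q0=inverse_kinematics(P,Q(np.radians(75),s))
    if q0 is None: continue
    for k in (1,-1):
        q1=q0.copy();q1[5]+=k*np.radians(75)
        q2=inverse_kinematics(P,Q(0,s)); print(s,k,q0[5],q1[5],q2[5] if q2 is not None else None)
        if q2 is not None and abs(q2[5]-q1[5])<.05 and abs(q1[5])<2.75 and (best is None or max(abs(q0[5]),abs(q1[5]))<best[0]): best=(max(abs(q0[5]),abs(q1[5])),s,k)
print(best); _,s,k=best; q=Q(np.radians(75),s)
p=P.copy();p[2]=.30; goto(p,q)
p[2]=.16; servo_line(p); c=snap('wrist','w2.png'); print(proj(c,[bx(-.125,-.075,.097)]))
np.save('sk.npy',[s,k]); print(read_q(),read_time_s(),read_tcp_pos())
```

```text
1 1 -1.4257329394062743 -0.11673600041052712 -0.11673600041052667
1 -1 -1.4257329394062743 -2.7347298784020215 -0.11673600041052667
-1 1 1.7158597141835195 3.024856653179267 None
-1 -1 1.7158597141835195 0.40686277518777225 None
(np.float64(1.4257329394062743), 1, 1)
[[280.23724087 223.46934719]]
[-1.81269170e-01 -1.80000960e-01  2.03858646e+00 -2.78279980e-05
  1.28050928e+00 -1.42571722e+00] 15.9083 [ 0.49712899 -0.0366294   0.16145145]
```

View pics/w2.png

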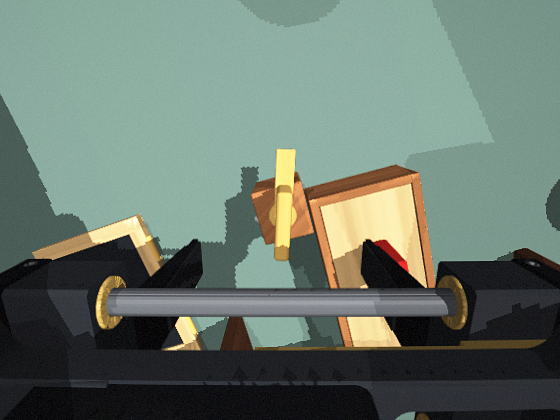

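The wing is centred near (284,223) against the predicted (280,223). The finger midline is about column 282, so I'll shift 1.5 mm towards the box, descend and grip.

Run:
```python
from h import *
D=np.array([0,0,-1.]);t=yaw+np.radians(75);ty=np.array([np.cos(t),np.sin(t),0])
P=bx(-.125,-.075,.094)+.019*D+.0015*ty
print(servo_line(P,max_speed=.06,contact_N=8),read_tcp_pos()-P,read_force())
grasp(); print(read_width(),read_force(),read_force()@ty,read_moment(),read_finger_force(),read_time_s())
```

```text
False [ 3.74747350e-04 -9.26237758e-05  5.23767947e-04] [ 0.97472536  0.56948562 -0.14999479]
0.011870356593015262 [ 0.46471142 -1.92829302 -0.54797685] -1.6775064434238383 [-0.28354208 -0.14292682  0.03945009] 29.93765562772751 18.65
```

Gripped and well centred, with little side force. Turning in steps.

Run:
```python
from h import *
q0=np.array(read_q())
for d in (15,30,45,60,68,75,77):
    q=q0.copy();q[5]+=np.radians(d);move_joints(q);f=read_force();m=read_moment()
    print(d,np.round(f,1),np.round(m,2),round(read_width(),4),read_time_s())
    if np.linalg.norm(f)>40: break
snap('top','t3.png')
```

```text
15 [ 0.1 -1.6 -1.6] [ 0.07 -0.28 -0.02] 0.0119 19.0083
30 [ 0.1  1.6 -0.5] [ 0.23 -0.38  0.07] 0.0117 19.3667
45 [ 2.3  2.6 -1.8] [ 0.44 -0.62 -0.01] 0.012 19.725
60 [ 3.1  3.7 -3.3] [ 0.57 -0.89 -0.1 ] 0.0118 20.0833
68 [ 4.2  2.1 -3.6] [ 0.53 -0.95  0.02] 0.0118 20.3417
75 [ 4.3  3.9 -3.9] [ 0.54 -0.98  0.  ] 0.012 20.5917
77 [ 4.8  3.3 -3.4] [ 0.59 -1.02  0.64] 0.0121 20.8417
```

The moment rises at 77°, so the catch is at its end stop. Releasing, lifting and checking.

Run:
```python
from h import *
open_jaws(); print(read_width(),read_force())
p=read_tcp_pos();p[2]=.24;servo_line(p,max_speed=.1)
goto([.2,-.38,.36],[0,1,0,0])
c=snap('top','t4.png');print(read_time_s())
cv2.imwrite('pics/t4z.png',cv2.resize(c['image'][110:310,140:440,::-1],None,fx=2.6,fy=2.6,interpolation=cv2.INTER_CUBIC))
d=cv2.absdiff(c['image'],np.load('pics/top0.npz')['image']).max(2)
for n,(a,b,e,f) in dict(egg=(195,140,235,190),watch=(300,130,352,175),tin=(145,230,185,272),slate=(360,200,430,285)).items(): print(n,(d[b:f,a:e]>60).sum())
```

```text
0.09488885640468754 [-0.52921763 -0.04857223  0.37153526]
25.7917
egg 0
watch 0
tin 0
slate 0
```

View pics/t4z.png

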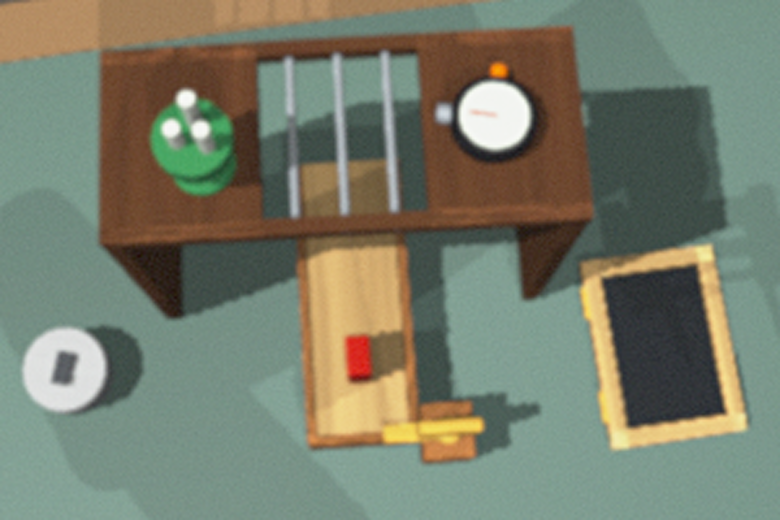

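The lid is fully closed, the catch tongue lies square across it at crop (385-480, 430), and the egg cup, stopwatch, tin and slate have not moved.

```bash
python3 -c "from bench import *; print(hand_in())"
```

```text
the job is handed in; nothing more can be done
None
```

The lid is home against its stop, the catch is turned square across it and released, nothing else moved in the final top view, and the job was handed in at about 26 s of the 58 s allowed.

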